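# Seal a dry-storage pot with a nested lid pair and lift off its dust cover

## Robot

A 6-joint arm with a two-finger parallel gripper is mounted at the origin on a cart in front of the work surface, level with it; the furniture and walls round the work are solid. World frame = base frame: x ahead of the robot, y to its left, z up, the work surface at z = 0. Lengths are in m, angles in rad, forces in N, time in s.
With the tool pointing down it reaches from about 0.35 to 0.85 m from the base axis. Payload 8.1 kg.
Tool frame: the origin (TCP) lies at the very end of the fingers, on their centre line; the grasp point (between the pads) lies 19 mm behind it; z points along the fingers, x is the direction in which the jaws open and shut, and the axes are right-handed (so a half turn about z gives the same grasp; the last joint's range is limited). The gripper opens to 93 mm and grips with 3 to 60 N. Pads are 15 mm wide; open, the fingers measure 128 mm over their backs; the gripper's body (75 mm by 188 mm) begins 65 mm behind the grasp point.
Start: joints at [-1.221, 0.13, 1.488, -0, 1.523, -0.085], TCP at [0.253, -0.544, 0.219] pointing down, gripper open.
Joint ranges: [-2.96, 2.96], [-0.89, 2.26], [0.02, 2.5], [-1.34, 4.48], [0, 2.73], [-2.66, 2.66]. Speed limits (rad/s): [2.39, 2.39, 2.79, 3.14, 3.14, 3.14].

## Interface

Orientations are given as a rotation vector (axis times angle).
In Python, from plant import robot gives the robot as it stands. The module is installed in compiled form; this text tells all that it offers.
- The arm moves only by the tool jog_arm, never from a script. Its argument "commands" is one flat list of numbers, 5 for each row, row after row: the gripper's target within -1 to 1 (shut at 1, half-way at 0, fully open at -1), then the shift along the tool's x, y, z in m, then the turn about the tool's z in degrees. A call has 1 to 20 rows; each row shifts and turns the commanded pose from where the row before left it, along the tool's axes as they then stand; what a row does not reach is not made up. A row lasts 1/12 s, in which the tool goes at most 41.7 mm and 7.16 degrees, less where a joint would pass 70% of its speed; a pose out of reach is approached as far as the arm can. A call is refused whole if a number of a shift passes 0.0417 or a number of a turn 7.16, either way. A call with a gripper value outside its range is refused whole. The fingers move at their own pace and stop on an object; "grip_force" is the grip in N (left out, the last holds). Time passes only in rows, so rows that do not move let the fingers close. It gives the time, the measured TCP pose, the force and the opening at its end, in the units of the state.
- robot.read_state(): the state, without advancing time (a new reading comes with each control period).
- robot.read_camera(name): name is "side" or "top" or "wrist"; returns a dict with "img" (420x560x3 uint8, blue, green, red), "vfov" (degrees; the focal length in pixels is half the picture's height over the tangent of half this angle, whatever the lens; pixels are square), "cx", "cy" (the principal point, pixels), "extrinsics" (4x4, takes a point from world to camera coordinates). Camera axes: x right, y down, z forward; pixel columns grow to the right and rows downward; lengths in m; the calibration is good to about 2 mm. The wrist camera is an equidistant fisheye: a pixel r from the principal point sees the ray r / f radians off the axis. A picture is of the moment at which its call begins. There is no depth.
- robot.close_job(): hands the job in, once; it reports no verdict.
Trained networks look in a picture, given as the dict that the camera call returned (one of the last four; its "shot" number tells which), for a name from the list of things; names that differ only in an ending like _2 or _b are one class to them, and where a whole thing is asked for, a point or a joint stands for the part that bears it (a point fixed in the world has none). Each returns a list of dicts, best first, with "score" (0 to 1); they miss things now and then, are a little off and sometimes report something else, mostly with a low value. They report only what shows in the picture. A call takes as long as a camera call.
- robot.recognise(thing, picture): "box" ([centre column, centre row, width, height] as shares, 0 to 1, of the picture: columns of its width, rows of its height, round what is visible of it).
- robot.pinpoint(thing, picture): "position" ([row, column] as shares, 0 to 1, of the picture: columns of its width, rows of its height: a listed point, or the origin of a listed thing).
The state is a dict: "t": time; "q": joint angles; "dq": joint speeds; "joint_torque": joint torques, N m; "tool_pos": TCP position; "orientation": TCP orientation; "force": force on the tool from outside, world axes, zero at the start; "wrist_torque": the same for the moment, N m; "opening": finger opening in m.
Only numpy, scipy, OpenCV 4.12 (cv2) and the standard library are available. Lean on these libraries where they do the work, as an engineer would, in place of code of your own. Each camera call takes 0.05 s, during which the arm holds its last target.

## Task

Open the pot's vent by turning its green cap anticlockwise (seen from above) to the stop, so that air can escape; then pick up the blue seal lid by its knob together with the white dust cover resting on it, and set the pair gently home on the pot as one. Let go of the knob, then take the dust cover by its orange collar and lift it alone, upright, clear above the knob, leaving the seal lid seated and undisturbed; finish while still holding the dust cover still in the air. Never take the cover off the seal lid anywhere but on the pot, and leave the bottle, timer and petri dish where they are.

Things in the scene. Friction and masses are not known exactly. Their poses are not given: they have to be found in the camera images.
- pot_mouth (a point): Centre of the mouth of a fixed round aluminium pot, at rim height (67 mm above the worktop), z up. Outer diameter 90, mouth diameter 80; it stands on a grey foot plate 116 x 236, 12 mm thick. The seal lid's plug enters the mouth with 3 mm play all round and its flange rests on the rim: seated, the seal lid's origin coincides with this point.
- vent_cap (a joint): Angle of the green vent cap about its vertical axis: 0 is screwed shut, grows anticlockwise seen from above, stop at 1.4 rad = fully open; it starts nearly shut. Turns with light friction (0.04 N m) and stays where it is left; captive, it does not rise or come off.
- vent_grip (a point): Centre of the green vent cap, at its mid height: a round ribbed cap of diameter 31 and height 24 mm, a white mark on top, standing on a pipe on the pot's foot plate 130 mm from the pot's axis; this point is 52 mm above the worktop, the cap's top 64 mm. It can be gripped from above at any yaw.
- seal_lid: Blue round inner lid, 160 g (+-25 %). Origin on its axis at the flange's underside, z up. Flange diameter 88, z 0 to 5 mm; below it a black plug of diameter 73, bevelled, down to z -8; above it a stem with the knob. It starts on a fixed grey ring-shaped rest (rim at 22 mm) with the dust cover lying on it: lifting it by the knob lifts both.
- dust_cover: White round outer cover, diameter 108, 110 g (+-25 %), lying loose on the seal lid's flange with 1 to 2 mm side play. Origin on its axis at its disc's underside (nested: 5 mm above the seal lid's origin), z up. Disc z 0 to 5 mm; skirt of inner diameter 102 down to z -10; orange collar above. The seal lid's knob passes freely through a hole of diameter 26.
- knob (a point): Centre of the seal lid's round blue knob, diameter 20, 28 mm high, 48 mm above the seal lid's origin. It stands out above the dust cover's collar (nested, the collar's top lies 16 mm below this point). Grip it from above, at any yaw.
- collar (a point): Centre of the dust cover's round orange collar, outer diameter 34, 22 mm high, 16 mm above the cover's origin. Grip it from above, at any yaw; nested, the knob's top stands 41 mm above this point, between the fingers.
- stain_bottle: Bystander: amber bottle with black cap, diameter 42, height 99; origin at the centre of its underside.
- timer: Bystander: small white timer on a blue foot, 52 x 84 x 35; origin at the centre of its underside.
- petri_dish: Bystander: covered petri dish with red filling, diameter 90, height 15; origin at the centre of its underside.

How it is judged:
By the outcome, as a careful person would: the job done as asked, in the order asked, and still so for the second after the job is handed in, while the arm keeps its last pose, push and grip.
It also fails if it takes over 64 s, if anything falls off the work surface, if the arm or the gripper's body presses on something with over 40 N, if the wrist force passes 120 N, or if a joint passes its speed limit or range.

## Working session

There is one attempt and no reset: what is moved stays moved. The work goes in short steps, Python scripts to look and compute and a tool call to move; the robot and the scene stay as the last step left them, time stands still between calls to the robot, and variables do not carry over. Pictures are saved under pics/ and viewed, and the job is handed in when it is done.

Besides the shell and the picture viewer there is one more tool, called as name(argument=value, ...), one argument or row to a line, values as JSON. jog_arm: Moves the arm, as the interface text tells. Its arguments: {"type":"object","properties":{"commands":{"type":"array"},"grip_force":{"type":"number"}},"required":["commands"]}

```bash
mkdir -p pics; cat > h.py <<'E'
import numpy as np, cv2
from plant import robot
def f(c): return c["img"].shape[0]/2/np.tan(np.radians(c["vfov"])/2)
def ray(c,u,v):
    F=f(c);E=np.array(c["extrinsics"]);x=(u-c["cx"])/F;y=(v-c["cy"])/F
    if c.get("name")=="wrist":
        r=np.hypot(x,y);s=np.sin(r)/r if r>1e-9 else 1;d=np.array([x*s,y*s,np.cos(r)])
    else: d=np.array([x,y,1.])
    R=E[:3,:3];return -R.T@E[:3,3],R.T@d
def onz(c,u,v,z):
    o,d=ray(c,u,v);return o+d*(z-o[2])/d[2]
def tri(rs):
    A=0;b=0
    for o,d in rs:
        d=d/np.linalg.norm(d);P=np.eye(3)-np.outer(d,d);A=A+P;b=b+P@o
    return np.linalg.solve(A,b)
def cam(n,save=None):
    c=robot.read_camera(n);c["name"]=n
    if save: cv2.imwrite(f"pics/{save}.png",c["img"])
    return c
def st():
    s=robot.read_state()
    for k in ("t","tool_pos","orientation","force","opening","q"): print(k,np.round(s[k],4))
    return s
E
python3 - <<'E'
from h import *
st()
cs={n:cam(n,n+"0") for n in("side","top","wrist")}
for n,c in cs.items():
    for t in ["pot_mouth","vent_grip","knob","collar","seal_lid","dust_cover","stain_bottle","timer","petri_dish"]:
        for r in robot.pinpoint(t,c)[:2]:
            v,u=r["position"];print(n,t,round(u*560),round(v*420),round(r["score"],2))
hz=dict(pot_mouth=.067,vent_grip=.052,knob=.070,collar=.043)
print("t",robot.read_state()["t"])
E
```

```text
t 0.0
tool_pos [ 0.2526 -0.5436  0.2176]
orientation [-2.6474e+00  1.6894e+00  2.3000e-03]
force [ 0.6758 -0.5988 -0.3505]
opening 0.0932
q [-1.2214  0.1311  1.4893  0.      1.523  -0.0854]
side pot_mouth 280 168 0.59
side pot_mouth 229 269 0.43
side vent_grip 277 207 0.53
side vent_grip 227 262 0.38
side knob 228 259 0.45
side collar 231 268 0.87
side seal_lid 235 273 0.63
side dust_cover 229 270 0.81
side stain_bottle 316 292 0.88
side timer 273 129 0.56
side petri_dish 209 354 0.55
top pot_mouth 234 235 0.57
top vent_grip 274 225 0.64
top vent_grip 230 238 0.6
top knob 352 242 0.52
top collar 349 245 0.55
top seal_lid 347 247 0.6
top dust_cover 347 248 0.65
top stain_bottle 339 174 0.76
top timer 160 268 0.93
top petri_dish 417 238 0.73
t 1.5
```

```bash
python3 - <<'E'
import cv2
for n in("side","top"):
    i=cv2.imread(f"pics/{n}0.png");i=i[90:390,120:460] if n=="side" else i[130:330,110:480]
    k=2.1; cv2.imwrite(f"pics/{n}0z.png",cv2.resize(i,None,fx=k,fy=k,interpolation=cv2.INTER_CUBIC)[:600,:800])
E
```

```text
(no output)
```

View pics/side0z.png

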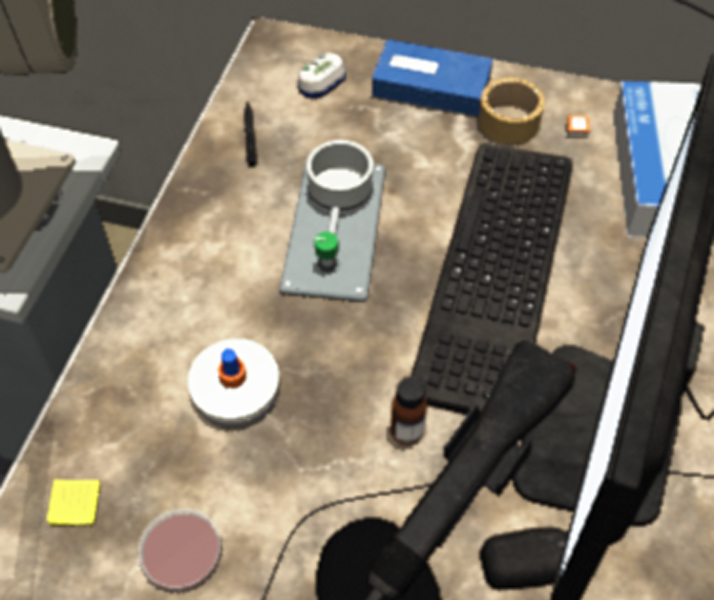

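View pics/top0z.png

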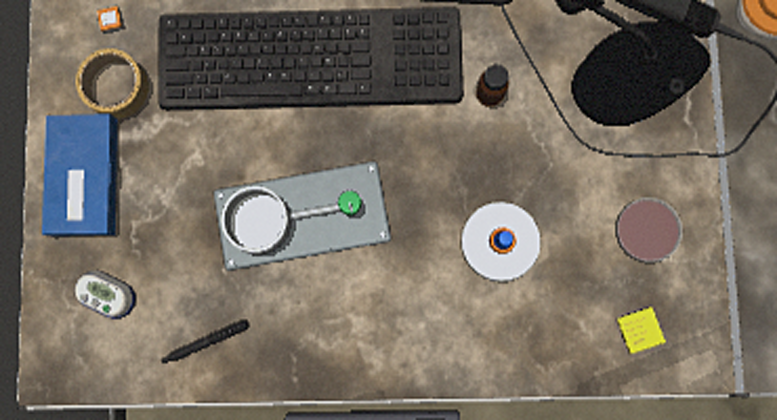

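View pics/wrist0.png

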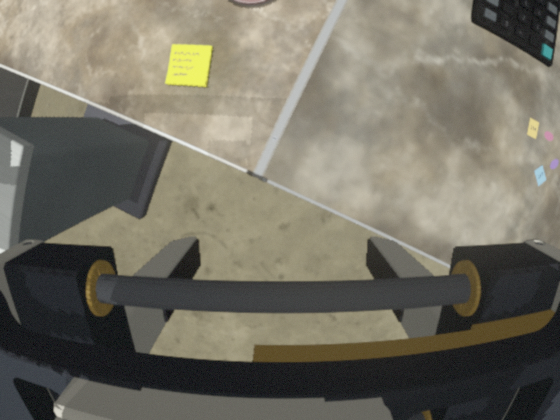

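The side view shows the vent cap at about (275,207), the knob at (229,261) and the pot rim centre at (281,168). The top view shows the cap at (275,226), the knob at (351,243) and the mouth at (234,235). The networks agree, apart from low-scoring alternates.

```bash
python3 - <<'E'
from h import *
import pickle
S=cam("side");T=cam("top")
pickle.dump((S,T),open("c.pkl","wb"))
def seg(c,lo,hi,box):
    h=cv2.cvtColor(c["img"],cv2.COLOR_BGR2HSV);m=cv2.inRange(h,lo,hi)
    M=np.zeros_like(m);x0,y0,x1,y1=box;M[y0:y1,x0:x1]=m[y0:y1,x0:x1]
    n,l,s,ce=cv2.connectedComponentsWithStats(M);i=1+np.argmax(s[1:,4]);return ce[i],s[i]
G=((45,80,40),(80,255,255));B=((105,120,40),(130,255,255))
for nm,col,bs,bt in(("vent",G,(255,190,300,235),(255,210,300,245)),("knob",B,(210,245,250,280),(330,225,370,260))):
    a,sa=seg(S,*col,bs);b,sb=seg(T,*col,bt);print(nm,a,sa,b,sb,"tri",tri([ray(S,*a),ray(T,*b)]))
P=lambda us,ut:tri([ray(S,*us),ray(T,*ut)])
print("mouth",P((280.7,168),(234,235)),onz(S,281,168,.067),onz(T,233.5,234.5,.067))
print("vent",P((277,207),(274,225)),onz(S,276,207,.052),onz(T,275.5,226,.060))
print("knob",onz(S,228.5,260,.07),onz(T,351,243,.07), "cover",onz(T,347.5,246.5,.032))
for n,c in(("S",S),("T",T)): print(n,np.round(ray(c,280,210)[0],3),c["vfov"],c["cx"],c["cy"])
E
```

```text
vent [275.14754098 206.55737705] [270 200  11  14 122] [276.08695652 226.07608696] [271 221  11  12  92] tri [0.51935218 0.01331258 0.05536016]
knob [228.98507463 261.82089552] [226 256   7  12  67] [349.25454545 243.67272727] [345 240   9   8  55] tri [ 0.46394477 -0.19073161  0.06793148]
mouth [0.49697525 0.13231246 0.07639058] [0.49741494 0.14231653 0.067     ] [0.49686876 0.13359343 0.067     ]
vent [0.52303928 0.01925311 0.04751184] [0.52104805 0.01488035 0.052     ] [0.51917483 0.01488166 0.06      ]
knob [ 0.46155171 -0.18732657  0.07      ] [ 0.46564657 -0.19535324  0.07      ] cover [ 0.45864592 -0.18990874  0.032     ]
S [ 0.786 -0.732  1.072] 47.61066020015615 289.36326987883956 210.59581912797074
T [ 0.371 -0.028  1.343] 49.57370677690623 281.52249501949905 209.68889242540232
```

jog_arm(
  commands=[-1, -0.0245, -0.0298, 0, 0, -1, -0.0245, -0.0298, 0, 0, -1, -0.0245, -0.0298, 0, 0, -1, -0.0245, -0.0298, 0, 0, -1, -0.0245, -0.0298, 0, 0, -1, -0.0245, -0.0298, 0, 0, -1, -0.0245, -0.0298, 0, 0, -1, -0.0245, -0.0298, 0, 0, -1, -0.0245, -0.0298, 0, 0, -1, -0.0245, -0.0298, 0, 0, -1, -0.0245, -0.0298, 0, 0, -1, -0.0245, -0.0298, 0, 0, -1, -0.0245, -0.0298, 0, 0, -1, -0.0245, -0.0298, 0, 0, -1, -0.0245, -0.0298, 0, 0, -1, -0.0245, -0.0298, 0, 0, -1, 0, 0, 0, -7, -1, 0, 0, 0, -7, -1, 0, 0, 0, -7, -1, 0, 0, 0, -7],
  grip_force=20,
)

```text
t: 3.27
tool_pos: [0.5201, 0.0127, 0.2186]
orientation: [2.982, -0.989, -0.0]
force: [0.2, 0.2, 0.1]
opening: 0.0929
```

```bash
python3 - <<'E'
from h import *
st()
c=cam("wrist","wrist1")
import pickle
pickle.dump(c,open("w1.pkl","wb"))
for t,z in(("vent_grip",.052),("pot_mouth",.067),("knob",.07)):
    for r in robot.pinpoint(t,c)[:2]:
        v,u=r["position"];print(t,round(u*560,1),round(v*420,1),round(r["score"],2),onz(c,u*560,v*420,z))
h=cv2.cvtColor(c["img"],cv2.COLOR_BGR2HSV);m=cv2.inRange(h,(45,80,40),(80,255,255))
n,l,s,ce=cv2.connectedComponentsWithStats(m)
for i in range(1,n):
    if s[i,4]>60: print(ce[i],s[i],onz(c,*ce[i],.058))
E
```

```text
t 3.2667
tool_pos [0.5201 0.0127 0.2186]
orientation [ 2.9819e+00 -9.8860e-01 -2.0000e-04]
force [0.1564 0.2027 0.087 ]
opening 0.0929
q [-0.0741 -0.086   1.708  -0.      1.5198  0.5661]
vent_grip 278.6 196.1 0.8 [0.5147467  0.01452188 0.052     ]
pot_mouth 186.0 107.6 0.81 [0.49696002 0.14450652 0.067     ]
knob 345.0 359.2 0.43 [ 0.45971695 -0.19630216  0.07      ]
[281.2827381  193.24702381] [266 178  30  32 672] [0.51953653 0.01619409 0.058     ]
```

View pics/wrist1.png

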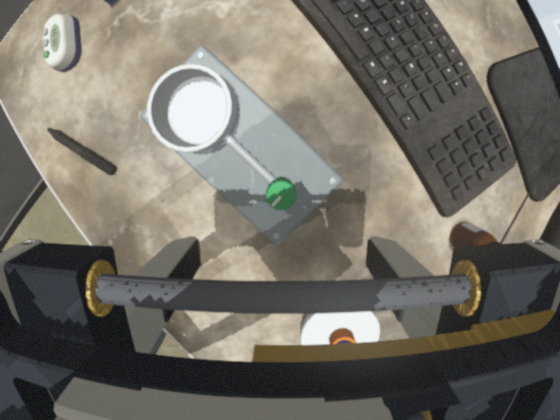

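jog_arm(
  commands=[-1, -0.0023, -0.0019, 0, -7, -1, 0, 0, 0.0296, 0, -1, 0, 0, 0.0296, 0, -1, 0, 0, 0.0296, 0, -1, 0, 0, 0.0296, 0, -1, 0, 0, 0.0296, 0, -1, 0, 0, 0.0296, 0, 0, 0, 0, 0, 0, 1, 0, 0, 0, 0, 1, 0, 0, 0, 0, 1, 0, 0, 0, 0, 1, 0, 0, 0, 0, 1, 0, 0, 0, 0, 1, 0, 0, 0, 0],
  grip_force=15,
)

```text
t: 4.63
tool_pos: [0.5203, 0.0151, 0.0423]
orientation: [-3.033, 0.816, -0.003]
force: [-0.7, 0.5, -0.2]
opening: 0.0505
```

```bash
python3 - <<'E'
from h import *
st();cam("wrist","wrist2")
E
```

```text
t 4.6333
tool_pos [0.5203 0.0151 0.0423]
orientation [-3.0335  0.8156 -0.0031]
force [-0.6725  0.4718 -0.1758]
opening 0.0505
q [-0.0696  0.0766  1.8822  0.      1.1808  0.4557]
```

View pics/wrist2.png

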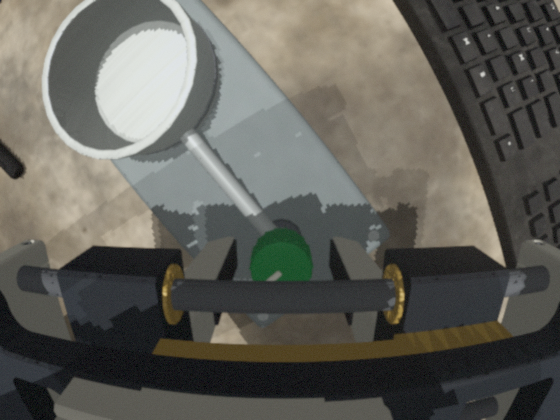

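jog_arm(
  commands=[1, 0, 0, 0, 0, 1, 0, 0, 0, 0, 1, 0, 0, 0, 0, 1, 0, 0, 0, 0, 1, 0, 0, 0, 0, 1, 0, 0, 0, 0, 1, 0, 0, 0, -5],
)

```text
t: 5.27
tool_pos: [0.5192, 0.0152, 0.0411]
orientation: [-3.066, 0.684, 0.001]
force: [-2.5, 0.7, 4.1]
opening: 0.0306
```

jog_arm(
  commands=[1, 0, 0, 0, -5, 1, 0, 0, 0, -5, 1, 0, 0, 0, -5, 1, 0, 0, 0, -5, 1, 0, 0, 0, -5, 1, 0, 0, 0, -5, 1, 0, 0, 0, -5, 1, 0, 0, 0, -5, 1, 0, 0, 0, -5, 1, 0, 0, 0, -5, 1, 0, 0, 0, -5, 1, 0, 0, 0, -5, 1, 0, 0, 0, -5, 1, 0, 0, 0, -5, 1, 0, 0, 0, 0, 1, 0, 0, 0, 0],
)

```text
t: 6.6
tool_pos: [0.5184, 0.0151, 0.0411]
orientation: [-2.902, -1.201, 0.003]
force: [-7.6, -0.1, 9.0]
opening: 0.0306
```

```bash
python3 - <<'E'
from h import *
s=st();print(s["wrist_torque"],s["joint_torque"]);cam("wrist","wrist3");cam("top","top3")
E
```

```text
t 6.6
tool_pos [0.5184 0.0151 0.0411]
orientation [-2.9022 -1.2008  0.0033]
force [-7.5828 -0.104   8.9543]
opening 0.0306
q [-6.9700e-02  7.7600e-02  1.8836e+00 -3.0000e-04  1.1826e+00 -8.5420e-01]
[0.05262593 1.13475957 0.00498568] [ -0.25029366 -45.41785598 -44.2892611    0.14428776  -2.56027132
  -0.393685  ]
```

View pics/wrist3.png

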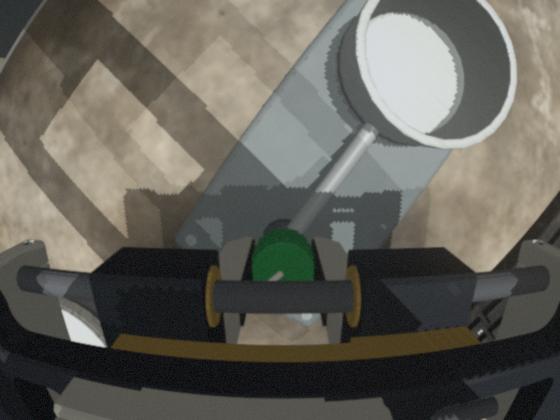

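jog_arm(
  commands=[1, 0, 0, 0, -4, 1, 0, 0, 0, 0],
)

```text
t: 6.87
tool_pos: [0.5184, 0.015, 0.041]
orientation: [-2.857, -1.306, 0.003]
force: [-7.1, -0.0, 6.9]
opening: 0.0311
```

```bash
python3 - <<'E'
from h import *
s=st();print(s["wrist_torque"],s["joint_torque"][5])
E
```

```text
t 6.8667
tool_pos [0.5184 0.015  0.041 ]
orientation [-2.8566 -1.3057  0.0032]
force [-7.1475 -0.0273  6.9226]
opening 0.0311
q [-6.9800e-02  7.7600e-02  1.8837e+00 -3.0000e-04  1.1825e+00 -9.2710e-01]
[-0.03315177  1.00704254 -0.20177334] -1.470775455236435
```

jog_arm(
  commands=[1, 0, 0, 0, -4, 1, 0, 0, 0, 0],
)

```text
t: 7.03
tool_pos: [0.5186, 0.0148, 0.0408]
orientation: [-2.81, -1.404, 0.003]
force: [-6.2, -1.4, 5.1]
opening: 0.0306
```

```bash
python3 - <<'E'
from h import *
s=st();print(s["wrist_torque"],s["joint_torque"][5])
E
```

```text
t 7.0333
tool_pos [0.5186 0.0148 0.0408]
orientation [-2.8100e+00 -1.4038e+00  2.7000e-03]
force [-6.154  -1.4061  5.0746]
opening 0.0306
q [-6.9900e-02  7.7900e-02  1.8837e+00 -6.0000e-04  1.1816e+00 -9.9630e-01]
[-0.17982601  0.79342089 -0.19936396] -1.6021859273314476
```

jog_arm(
  commands=[-1, 0, 0, 0, 0, -1, 0, 0, 0, 0, -1, 0, 0, 0, 0, -1, 0, 0, 0, 0, -1, 0, 0, -0.03, 0, -1, 0, 0, -0.035, 0, -1, 0, 0, -0.035, 0, -1, 0, 0, -0.035, 0, -1, -0.0333, 0.0129, 0, 0, -1, -0.0333, 0.0129, 0, 0, -1, -0.0333, 0.0129, 0, 0, -1, -0.0333, 0.0129, 0, 0, -1, -0.0333, 0.0129, 0, 0, -1, -0.0333, 0.0129, 0, 0, -1, 0, 0, 0, 0, -1, 0, 0, 0, 0],
)

```text
t: 8.37
tool_pos: [0.4602, -0.1926, 0.176]
orientation: [2.815, 1.394, 0.0]
force: [-0.6, 0.7, -0.4]
opening: 0.0931
```

```bash
cat > k.py <<'E'
from h import *
def blob(c,lo,hi,z,mn=40,lab=""):
    h=cv2.cvtColor(c["img"],cv2.COLOR_BGR2HSV);m=cv2.inRange(h,lo,hi)
    n,l,s,ce=cv2.connectedComponentsWithStats(m)
    for i in range(1,n):
        if s[i,4]>mn: print(lab,np.round(ce[i],1),s[i],np.round(onz(c,*ce[i],z),4))
B=((105,120,30),(130,255,255));O=((5,150,80),(15,255,255))
E
python3 - <<'E'
from k import *
st()
c=cam("wrist","wrist4")
for t,z in(("knob",.07),("collar",.043),("dust_cover",.027)):
    for r in robot.pinpoint(t,c)[:1]:
        v,u=r["position"];print(t,round(u*560,1),round(v*420,1),round(r["score"],2),onz(c,u*560,v*420,z))
blob(c,*B,.072,lab="blue");blob(c,*O,.05,lab="or")
cam("top","top4")
E
```

```text
t 8.3667
tool_pos [ 0.4602 -0.1926  0.176 ]
orientation [2.8153e+00 1.3938e+00 3.0000e-04]
force [-0.5624  0.684  -0.4025]
opening 0.0931
q [-0.4992 -0.1225  1.8198  0.      1.444  -1.4187]
knob 286.7 214.4 0.66 [ 0.46703299 -0.19260412  0.07      ]
collar 289.5 204.4 0.56 [ 0.46665815 -0.18861821  0.043     ]
dust_cover 284.9 199.8 0.93 [ 0.4632143  -0.19141109  0.027     ]
blue [287.4 212.9] [278 203  21  21 354] [ 0.4659 -0.191   0.072 ]
or [300.7 201.5] [295 191  10  26  87] [ 0.4694 -0.1779  0.05  ]
```

View pics/wrist4.png

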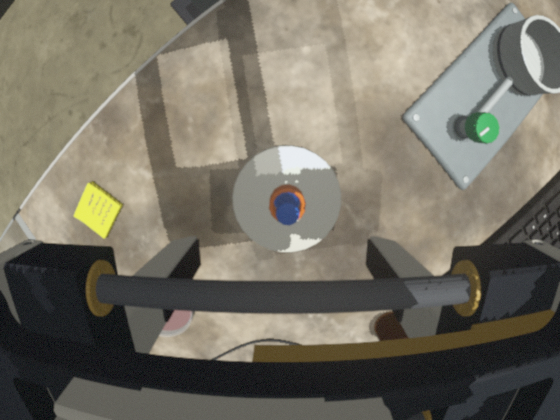

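```bash
python3 - <<'E'
import cv2,numpy as np
a=[cv2.resize(cv2.imread(f"pics/{n}.png")[205:250,250:300],None,fx=7,fy=7,interpolation=cv2.INTER_CUBIC) for n in("top0","top4")]
cv2.imwrite("pics/cmp.png",np.hstack(a))
E
```

```text
(no output)
```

View pics/cmp.png

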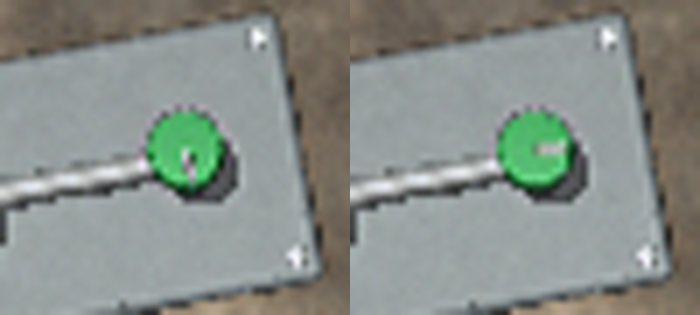

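The cap mark has turned about 80° anticlockwise and the torque levelled off at the stop, so the vent is open. The knob is at about (287,213) in the wrist picture. I'll descend part-way and look again.

jog_arm(
  commands=[-1, 0.0029, 0.0022, 0.025, 0, -1, 0, 0, 0.025, 0, -1, 0, 0, 0.025, 0, 0, 0, 0, 0.01, 0, 0, 0, 0, 0, 0],
)

```text
t: 9.03
tool_pos: [0.4623, -0.188, 0.088]
orientation: [-2.807, -1.4, 0.005]
force: [0.4, 0.5, -0.8]
opening: 0.0842
```

```bash
python3 - <<'E'
from k import *
st()
c=cam("wrist","wrist5")
for t,z in(("knob",.07),("dust_cover",.027)):
    for r in robot.pinpoint(t,c)[:1]:
        v,u=r["position"];print(t,round(u*560,1),round(v*420,1),round(r["score"],2),onz(c,u*560,v*420,z))
blob(c,*B,.075,lab="blue")
# pure-projection of expected tcp point for comparison
E
```

```text
t 9.0333
tool_pos [ 0.4623 -0.188   0.088 ]
orientation [-2.8074 -1.3997  0.0051]
force [ 0.3933  0.5251 -0.775 ]
opening 0.0842
q [-4.8900e-01 -3.3300e-02  1.9024e+00  1.0000e-04  1.2782e+00 -1.4140e+00]
knob 281.2 248.3 0.92 [ 0.4650824  -0.19031173  0.07      ]
dust_cover 280.9 225.7 0.73 [ 0.46343652 -0.18966102  0.027     ]
blue [279.4 248.5] [ 265  222   32   48 1050] [ 0.4631 -0.1901  0.075 ]
```

View pics/wrist5.png

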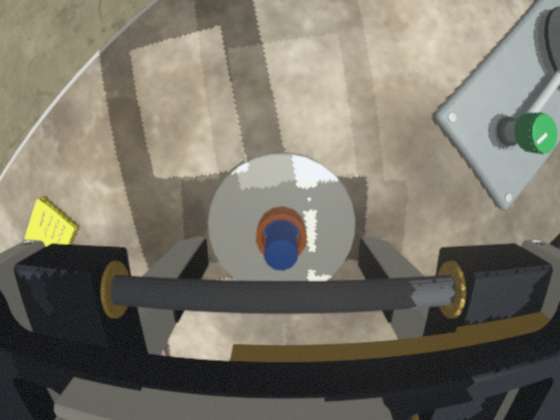

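jog_arm(
  commands=[0, 0, 0, 0.01, 0, 0, 0, 0, 0, 0, 0, 0, 0, 0, 0],
)

```text
t: 9.43
tool_pos: [0.4642, -0.19, 0.0811]
orientation: [2.813, 1.4, 0.0]
force: [-0.3, -0.5, 0.3]
opening: 0.0523
```

```bash
python3 - <<'E'
from k import *
st()
c=cam("wrist")
for t,z in(("knob",.07),("dust_cover",.027)):
    for r in robot.pinpoint(t,c)[:1]:
        v,u=r["position"];print(t,round(u*560,1),round(v*420,1),round(r["score"],2),onz(c,u*560,v*420,z))
blob(c,*B,.075,lab="blue")
E
```

```text
t 9.4333
tool_pos [ 0.4642 -0.19    0.0811]
orientation [2.8126e+00 1.3995e+00 1.0000e-04]
force [-0.3319 -0.5334  0.2506]
opening 0.0523
q [-0.4908 -0.0241  1.9069  0.      1.2587 -1.4142]
knob 278.3 249.7 0.59 [ 0.46465247 -0.19264276  0.07      ]
dust_cover 283.2 224.9 0.62 [ 0.46447279 -0.1889119   0.027     ]
blue [281.5 245.2] [ 265  220   34   50 1380] [ 0.4621 -0.1884  0.075 ]
```

jog_arm(
  commands=[0, 0, 0, 0.012, 0, 0, 0, 0, 0.011, 0, 0, 0, 0, 0, 0, 1, 0, 0, 0, 0, 1, 0, 0, 0, 0, 1, 0, 0, 0, 0, 1, 0, 0, 0, 0, 1, 0, 0, 0, 0, 1, 0, 0, 0, 0, 1, 0, 0, 0, 0, 1, 0, 0, 0, 0],
  grip_force=25,
)

```text
t: 10.5
tool_pos: [0.4644, -0.1902, 0.0585]
orientation: [2.812, 1.399, 0.001]
force: [-0.6, -0.2, 3.3]
opening: 0.0195
```

```bash
python3 - <<'E'
from k import *
st()
c=cam("wrist","wrist6");cam("side","side6")
E
```

```text
t 10.5
tool_pos [ 0.4644 -0.1902  0.0585]
orientation [2.8120e+00 1.3993e+00 6.0000e-04]
force [-0.6437 -0.2478  3.3067]
opening 0.0195
q [-4.9080e-01  5.6000e-03  1.9225e+00 -1.0000e-04  1.2126e+00 -1.4143e+00]
```

View pics/wrist6.png

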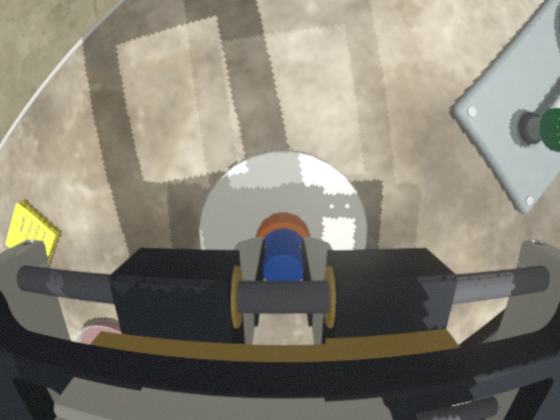

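jog_arm(
  commands=[1, 0, 0, 0, 0, 1, 0, 0, -0.003, 0, 1, 0, 0, -0.006, 0, 1, 0, 0, -0.012, 0, 1, 0, 0, -0.018, 0, 1, 0, 0, -0.02, 0, 1, 0, 0, -0.02, 0, 1, 0, 0, -0.02, 0, 1, 0, 0, -0.012, 0, 1, 0, 0, -0.006, 0, 1, 0, 0, -0.003, 0, 1, 0, 0, 0, 0],
  grip_force=40,
)

```text
t: 11.6
tool_pos: [0.4641, -0.19, 0.1782]
orientation: [2.812, 1.4, 0.0]
force: [-1.1, -0.4, -3.3]
opening: 0.0188
```

```bash
python3 - <<'E'
from k import *
import pickle
st()
w=cam("wrist","wrist7");s=cam("side","side7");pickle.dump((w,s),open("c7.pkl","wb"))
S,T=pickle.load(open("c.pkl","rb"));W1=pickle.load(open("w1.pkl","rb"))
def proj(c,P):
    E=np.array(c["extrinsics"]);p=(E[:3,:3]@P.T).T+E[:3,3];F=f(c)
    if c["name"]=="wrist":
        rr=np.hypot(p[:,0],p[:,1]);th=np.arctan2(rr,p[:,2]);k=th/rr
        return np.c_[c["cx"]+F*p[:,0]*k,c["cy"]+F*p[:,1]*k]
    return np.c_[c["cx"]+F*p[:,0]/p[:,2],c["cy"]+F*p[:,1]/p[:,2]]
a=np.linspace(0,2*np.pi,180,endpoint=False)
from scipy.optimize import minimize
for nm,c in(("S",S),("T",T),("W1",W1)):
    g=cv2.GaussianBlur(c["img"].max(2).astype(np.float32),(3,3),0)
    def smp(C,r):
        p=proj(c,np.c_[C[0]+r*np.cos(a),C[1]+r*np.sin(a),np.full(180,.067)]).astype(np.float32)
        return cv2.remap(g,p[:,:1],p[:,1:],cv2.INTER_LINEAR)
    def cost(C): return -(smp(C,.0425).mean()*2-smp(C,.0475).mean()-smp(C,.0375).mean()*1)
    best=min(((cost((x,y)),x,y) for x in np.arange(.485,.51,.001) for y in np.arange(.13,.156,.001)))
    print(nm,best)
    im=cv2.resize(c["img"],None,fx=4,fy=4,interpolation=cv2.INTER_CUBIC)
    for r in(.045,.040):
        q=proj(c,np.c_[best[1]+r*np.cos(a),best[2]+r*np.sin(a),np.full(180,.067)])
        for u,v in q: cv2.circle(im,(int(4*u+2),int(4*v+2)),1,(0,0,255),-1)
    u,v=q.mean(0);im=im[int(4*v-180):int(4*v+180),int(4*u-180):int(4*u+180)]
    cv2.imwrite(f"pics/rim_{nm}.png",im)
cv2.imwrite("pics/rims.png",np.hstack([cv2.resize(cv2.imread(f"pics/rim_{n}.png"),(260,260)) for n in("S","T","W1")]))
E
```

```text
t 11.6
tool_pos [ 0.4641 -0.19    0.1782]
orientation [2.8125e+00 1.3996e+00 2.0000e-04]
force [-1.0788 -0.3537 -3.2855]
opening 0.0188
q [-0.4908 -0.1162  1.8102  0.      1.4475 -1.4143]
S (np.float32(-75.07097), np.float64(0.498), np.float64(0.14400000000000002))
T (np.float32(-100.5549), np.float64(0.499), np.float64(0.14300000000000002))
W1 (np.float32(-148.76639), np.float64(0.498), np.float64(0.14400000000000002))
```

View pics/rims.png

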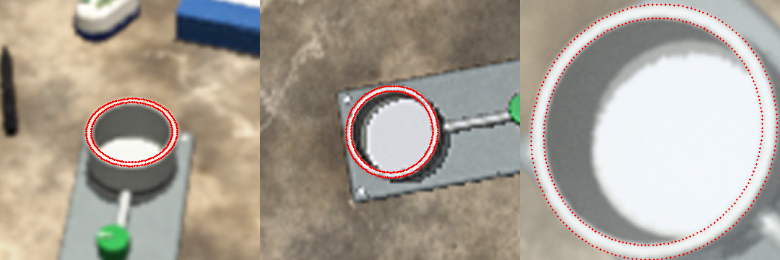

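View pics/wrist7.png

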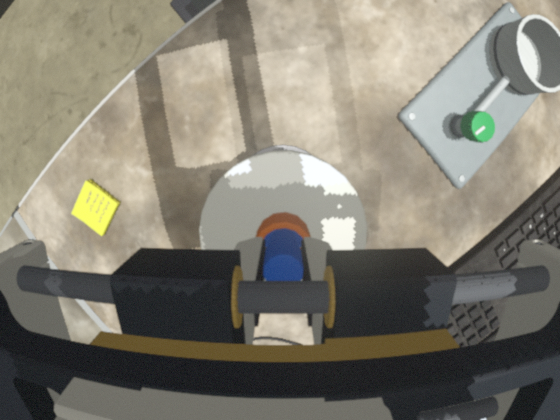

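View pics/side7.png

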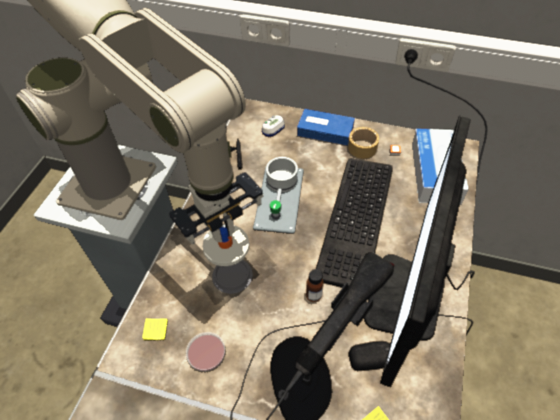

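```bash
python3 - <<'E'
from k import *
import pickle
w,s=pickle.load(open("c7.pkl","rb"))
def proj(c,P):
    E=np.array(c["extrinsics"]);p=(E[:3,:3]@P.T).T+E[:3,3];F=f(c)
    rr=np.hypot(p[:,0],p[:,1]);th=np.arctan2(rr,p[:,2]);k=th/rr
    if c["name"]!="wrist": return np.c_[c["cx"]+F*p[:,0]/p[:,2],c["cy"]+F*p[:,1]/p[:,2]]
    return np.c_[c["cx"]+F*p[:,0]*k,c["cy"]+F*p[:,1]*k]
a=np.linspace(0,2*np.pi,720)
im=cv2.resize(w["img"],None,fx=3,fy=3,interpolation=cv2.INTER_CUBIC)
yx=np.array([.798,-.603])
for d,col in((-.003,(0,0,255)),(0,(0,255,0)),(.003,(255,0,0))):
    C=np.array([.4641,-.190])+yx*d
    for r,z in((.054,.1517),):
        for u,v in proj(w,np.c_[C[0]+r*np.cos(a),C[1]+r*np.sin(a),np.full(720,z)]): cv2.circle(im,(int(3*u+1),int(3*v+1)),0,col,-1)
    for r,z in((.010,.2037),(.017,.1737)):
        for u,v in proj(w,np.c_[C[0]+r*np.cos(a),C[1]+r*np.sin(a),np.full(720,z)]): cv2.circle(im,(int(3*u+1),int(3*v+1)),0,col,-1)
cv2.imwrite("pics/ov7.png",im[400:960,500:1180])
E
```

```text
(no output)
```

View pics/ov7.png

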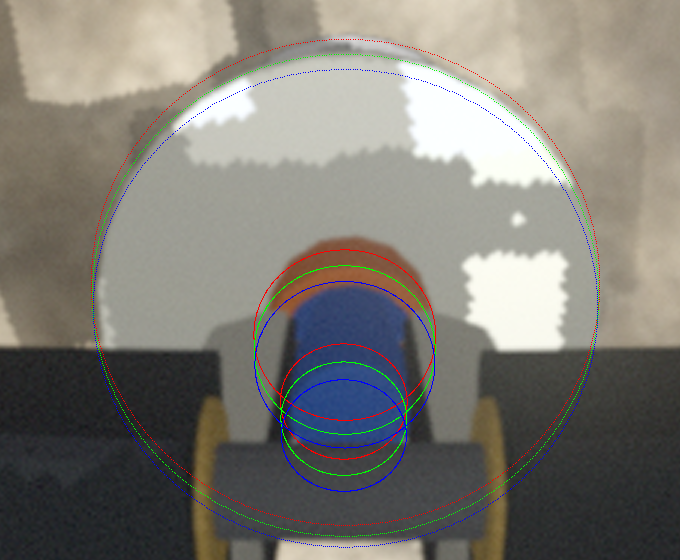

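jog_arm(
  commands=[1, 0.0102, -0.0062, 0, 0, 1, 0.0205, -0.01245, 0, 0, 1, 0.0205, -0.01245, 0, 0, 1, 0.0205, -0.01245, 0, 0, 1, 0.0205, -0.01245, 0, 0, 1, 0.0205, -0.01245, 0, 0, 1, 0.0205, -0.01245, 0, 0, 1, 0.0205, -0.01245, 0, 0, 1, 0.0205, -0.01245, 0, 0, 1, 0.0205, -0.01245, 0, 0, 1, 0.0205, -0.01245, 0, 0, 1, 0.0205, -0.01245, 0, 0, 1, 0.0205, -0.01245, 0, 0, 1, 0.0205, -0.01245, 0, 0, 1, 0.0102, -0.0062, 0, 0, 1, 0, 0, 0, 0, 1, 0, 0, 0.02, 0, 1, 0, 0, 0.02, 0, 1, 0, 0, 0.01, 0, 1, 0, 0, 0, 0],
)

```text
t: 13.37
tool_pos: [0.4956, 0.1429, 0.1245]
orientation: [-2.812, -1.398, 0.01]
force: [-0.4, 0.4, -2.9]
opening: 0.0195
```

```bash
python3 - <<'E'
from k import *
st()
cam("wrist","wrist8");c=cam("side","side8");t=cam("top","top8")
a=cv2.resize(c["img"][120:230,210:340],None,fx=4,fy=4,interpolation=cv2.INTER_CUBIC)
cv2.imwrite("pics/s8z.png",a)
E
```

```text
t 13.3667
tool_pos [0.4956 0.1429 0.1245]
orientation [-2.8116 -1.3983  0.0096]
force [-0.4399  0.4386 -2.9001]
opening 0.0195
q [ 1.8150e-01 -2.5800e-02  1.8246e+00 -3.0000e-04  1.3491e+00 -7.4140e-01]
```

View pics/s8z.png

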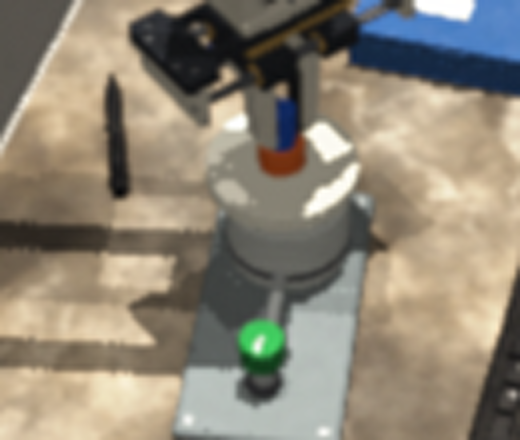

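View pics/wrist8.png

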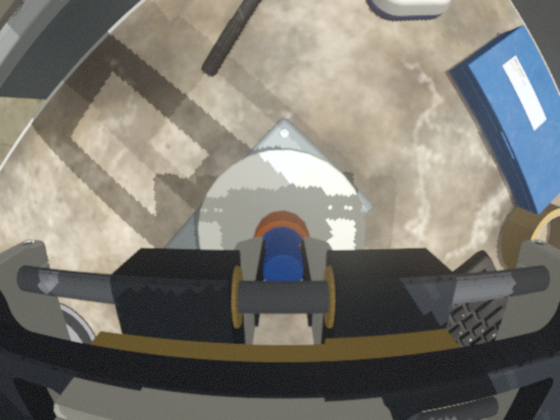

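jog_arm(
  commands=[1, 0, 0, 0, 0, 1, 0, 0, 0, 0, 1, 0, 0, 0, 0],
)

```text
t: 13.77
tool_pos: [0.4988, 0.144, 0.1291]
orientation: [2.812, 1.399, 0.003]
force: [0.9, 0.0, -2.5]
opening: 0.0193
```

```bash
python3 - <<'E'
from k import *
st()
E
```

```text
t 13.7667
tool_pos [0.4988 0.144  0.1291]
orientation [2.8122e+00 1.3992e+00 2.6000e-03]
force [ 0.9328  0.0056 -2.5469]
opening 0.0193
q [ 0.1823 -0.0291  1.8191 -0.      1.3498 -0.7411]
```

jog_arm(
  commands=[1, -0.0005, -0.0006, 0.005, 0, 1, 0, 0, 0.005, 0, 1, 0, 0, 0.005, 0, 1, 0, 0, 0.003, 0, 1, 0, 0, 0, 0, 1, 0, 0, 0, 0],
)

```text
t: 14.27
tool_pos: [0.497, 0.1439, 0.1095]
orientation: [-2.812, -1.4, 0.002]
force: [1.1, 0.5, -2.2]
opening: 0.0194
```

jog_arm(
  commands=[1, 0, 0, 0.002, 0, 1, 0, 0, 0.002, 0, 1, 0, 0, 0, 0],
)

```text
t: 14.52
tool_pos: [0.4972, 0.1439, 0.1057]
orientation: [-2.813, -1.4, 0.001]
force: [0.2, -0.1, -3.9]
opening: 0.0191
```

jog_arm(
  commands=[1, 0, 0, 0.001, 0, 1, 0, 0, 0, 0],
)

```text
t: 14.68
tool_pos: [0.4973, 0.1439, 0.1049]
orientation: [-2.813, -1.4, 0.0]
force: [1.0, -0.1, -3.0]
opening: 0.0192
```

jog_arm(
  commands=[1, 0, 0, 0.001, 0, 1, 0, 0, 0, 0],
)

```text
t: 14.85
tool_pos: [0.4973, 0.1439, 0.1039]
orientation: [-2.813, -1.4, 0.0]
force: [0.3, -0.0, -2.6]
opening: 0.0191
```

jog_arm(
  commands=[1, 0, 0, 0.0005, 0, 1, 0, 0, 0, 0],
)

```text
t: 15.02
tool_pos: [0.4974, 0.1439, 0.1035]
orientation: [-2.813, -1.4, -0.0]
force: [0.6, 0.9, -3.2]
opening: 0.0197
```

jog_arm(
  commands=[1, 0, 0, 0.0005, 0, 1, 0, 0, 0, 0],
)

```text
t: 15.18
tool_pos: [0.4974, 0.144, 0.1035]
orientation: [-2.813, -1.4, -0.0]
force: [-2.4, 0.0, 2.4]
opening: 0.0194
```

jog_arm(
  commands=[1, 0, 0, 0.0005, 0, 1, 0, 0, 0, 0],
)

```text
t: 15.35
tool_pos: [0.4974, 0.144, 0.1034]
orientation: [2.812, 1.4, 0.0]
force: [-6.0, -1.2, 7.0]
opening: 0.0193
```

jog_arm(
  commands=[1, 0, 0, 0.0005, 0, 1, 0, 0, 0, 0],
)

```text
t: 15.52
tool_pos: [0.4975, 0.1439, 0.1034]
orientation: [2.812, 1.4, 0.0]
force: [-7.7, -1.3, 11.1]
opening: 0.0189
```

Contact came at TCP z 0.1034, the predicted seated height, with about 10 N. I'll relieve the push, open the fingers and look.

jog_arm(
  commands=[1, 0, 0, -0.001, 0, 1, 0, 0, 0, 0, -0.3, 0, 0, 0, 0, -0.3, 0, 0, 0, 0, -0.3, 0, 0, 0, 0, -0.3, 0, 0, 0, 0, -0.3, 0, 0, 0, 0, -0.3, 0, 0, 0, 0, -0.3, 0, 0, 0, 0],
)

```text
t: 16.27
tool_pos: [0.4974, 0.1439, 0.103]
orientation: [-2.813, -1.4, 0.0]
force: [-0.5, 0.2, 0.5]
opening: 0.059
```

```bash
python3 - <<'E'
from k import *
s=st()
w=cam("wrist","wrist9");c=cam("side","side9")
for t,z in(("knob",.115),("dust_cover",.072),("collar",.088)):
    for r in robot.pinpoint(t,w)[:1]:
        v,u=r["position"];print(t,round(u*560,1),round(v*420,1),round(r["score"],2),onz(w,u*560,v*420,z))
def proj(c,P):
    E=np.array(c["extrinsics"]);p=(E[:3,:3]@P.T).T+E[:3,3];F=f(c)
    rr=np.hypot(p[:,0],p[:,1]);th=np.arctan2(rr,p[:,2]);k=th/rr
    if c["name"]!="wrist": return np.c_[c["cx"]+F*p[:,0]/p[:,2],c["cy"]+F*p[:,1]/p[:,2]]
    return np.c_[c["cx"]+F*p[:,0]*k,c["cy"]+F*p[:,1]*k]
a=np.linspace(0,2*np.pi,720);o=[]
C=s["tool_pos"]
for cc,x0,y0,x1,y1,K in((w,180,130,380,330,2),(c,220,110,340,230,3.33)):
    im=cv2.resize(cc["img"],None,fx=K,fy=K,interpolation=cv2.INTER_CUBIC)
    for r,z,col in((.054,.077,(0,255,0)),(.010,.129,(0,255,255)),(.017,.099,(255,0,255)),(.045,.067,(0,0,255))):
        for u,v in proj(cc,np.c_[C[0]+r*np.cos(a),C[1]+r*np.sin(a),np.full(720,z)]): cv2.circle(im,(int(K*u+1),int(K*v+1)),0,col,-1)
    o.append(cv2.resize(im[int(K*y0):int(K*y1),int(K*x0):int(K*x1)],(400,400)))
cv2.imwrite("pics/ov9.png",np.hstack(o))
E
```

```text
t 16.2667
tool_pos [0.4974 0.1439 0.103 ]
orientation [-2.8126e+00 -1.3996e+00  1.0000e-04]
force [-0.5399  0.2132  0.5082]
opening 0.059
q [ 0.1826 -0.0047  1.8451  0.      1.3013 -0.7408]
knob 283.1 263.6 0.98 [0.49865467 0.14416638 0.115     ]
dust_cover 284.2 234.2 0.95 [0.49754039 0.14591356 0.072     ]
```

View pics/ov9.png

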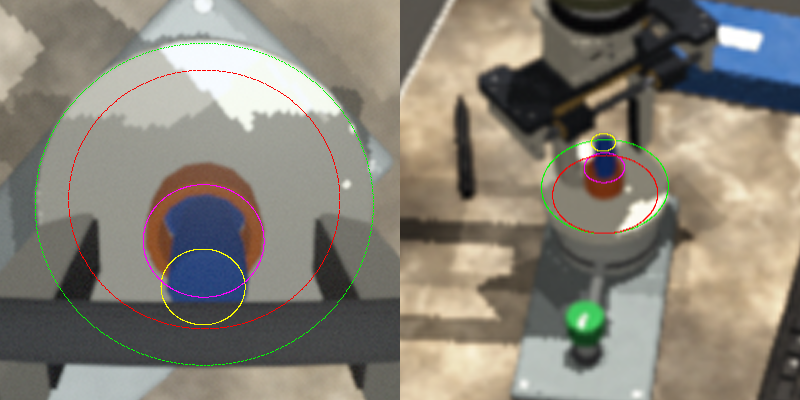

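View pics/wrist9.png

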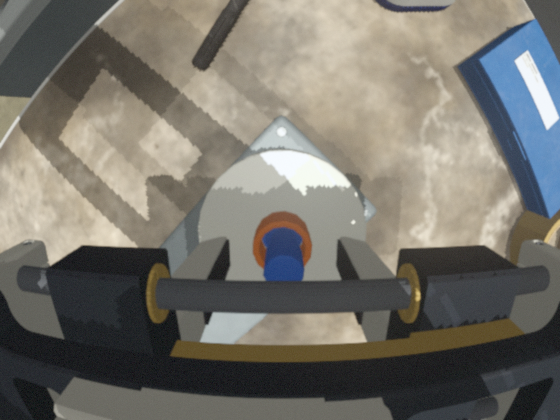

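Overlay matches the seated heights: lid disc, collar and knob all line up within about 1 mm. I'll lower to the collar and grip it.

jog_arm(
  commands=[-0.3, 0, 0, 0.01, 0, -0.3, 0, 0, 0.008, 0, -0.3, 0, 0, 0.0045, 0, -0.3, 0, 0, 0, 0, -0.3, 0, 0, 0, 0],
)

```text
t: 16.93
tool_pos: [0.4967, 0.1438, 0.0796]
orientation: [-2.812, -1.399, 0.003]
force: [0.1, 0.5, -0.8]
opening: 0.0602
```

jog_arm(
  commands=[1, 0, 0, 0, 0, 1, 0, 0, 0, 0, 1, 0, 0, 0, 0, 1, 0, 0, 0, 0, 1, 0, 0, 0, 0, 1, 0, 0, 0, 0, 1, 0, 0, 0, 0],
  grip_force=20,
)

```text
t: 17.52
tool_pos: [0.4976, 0.1439, 0.0809]
orientation: [2.812, 1.4, 0.001]
force: [-0.2, -0.4, 1.7]
opening: 0.0343
```

```bash
python3 - <<'E'
from k import *
st()
w=cam("wrist","wrist10")
E
```

```text
t 17.5167
tool_pos [0.4976 0.1439 0.0809]
orientation [2.8125e+00 1.3995e+00 8.0000e-04]
force [-0.2179 -0.4086  1.6534]
opening 0.0343
q [ 0.1826  0.0207  1.8627 -0.      1.2577 -0.7408]
```

View pics/wrist10.png

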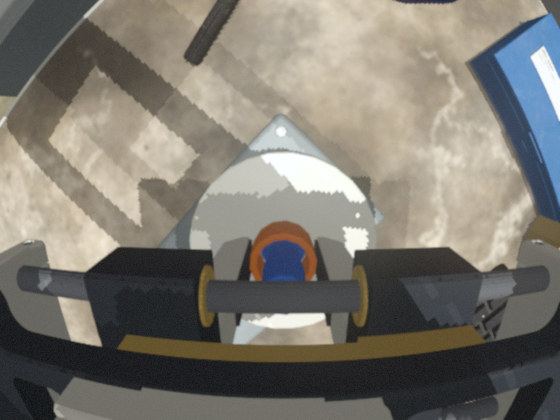

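jog_arm(
  commands=[1, 0, 0, 0, 0, 1, 0, 0, 0, 0, 1, 0, 0, -0.002, 0, 1, 0, 0, -0.003, 0, 1, 0, 0, -0.004, 0, 1, 0, 0, -0.004, 0, 1, 0, 0, 0, 0],
  grip_force=25,
)

```text
t: 18.15
tool_pos: [0.498, 0.1441, 0.0946]
orientation: [2.812, 1.399, 0.002]
force: [-0.7, -0.6, -1.6]
opening: 0.0336
```

```bash
python3 - <<'E'
from k import *
st()
w=cam("wrist","wrist11")
c=cam("side","side11");cv2.imwrite("pics/s11z.png",cv2.resize(c["img"][120:230,210:340],None,fx=4,fy=4,interpolation=cv2.INTER_CUBIC))
E
```

```text
t 18.15
tool_pos [0.498  0.1441 0.0946]
orientation [2.8122e+00 1.3995e+00 2.2000e-03]
force [-0.6656 -0.6385 -1.6272]
opening 0.0336
q [ 0.1827  0.0047  1.8519  0.      1.2836 -0.7408]
```

View pics/s11z.png

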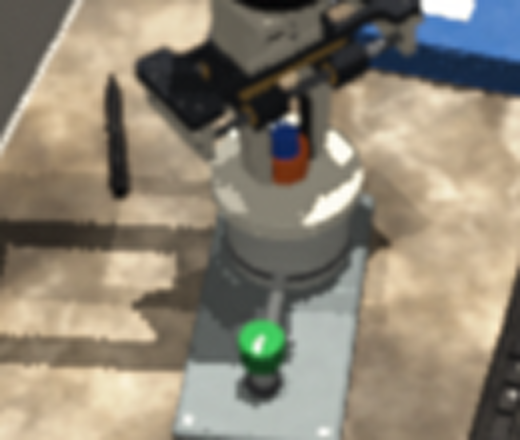

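View pics/wrist11.png

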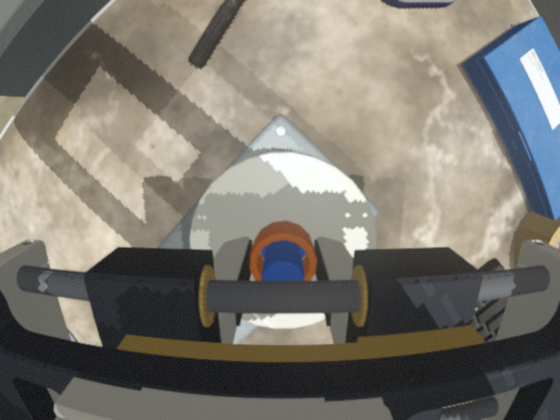

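The force is only about 1.6 N, which fits the cover alone, and the knob is lower in the collar. I'll continue straight up.

jog_arm(
  commands=[1, 0, 0, -0.004, 0, 1, 0, 0, -0.006, 0, 1, 0, 0, -0.008, 0, 1, 0, 0, -0.01, 0, 1, 0, 0, -0.01, 0, 1, 0, 0, -0.01, 0, 1, 0, 0, -0.01, 0, 1, 0, 0, -0.01, 0, 1, 0, 0, -0.01, 0, 1, 0, 0, -0.01, 0, 1, 0, 0, -0.01, 0, 1, 0, 0, -0.007, 0, 1, 0, 0, -0.004, 0, 1, 0, 0, -0.002, 0, 1, 0, 0, 0, 0, 1, 0, 0, 0, 0, 1, 0, 0, 0, 0, 1, 0, 0, 0, 0, 1, 0, 0, 0, 0],
)

```text
t: 19.83
tool_pos: [0.4971, 0.1439, 0.204]
orientation: [-2.812, -1.399, 0.001]
force: [-0.5, -0.1, -1.2]
opening: 0.0337
```

```bash
python3 - <<'E'
from k import *
st()
w=cam("wrist","wrist12");t=cam("top","top12")
c=cam("side","side12");cv2.imwrite("pics/s12z.png",cv2.resize(c["img"][80:250,190:360],None,fx=3.5,fy=3.5,interpolation=cv2.INTER_CUBIC))
for n in("knob","seal_lid"):
    for r in robot.pinpoint(n,c)[:1]:
        v,u=r["position"];print(n,u*560,v*420,r["score"],onz(c,u*560,v*420,.115 if n=="knob" else .067))
E
```

```text
t 19.8333
tool_pos [0.4971 0.1439 0.204 ]
orientation [-2.8124e+00 -1.3995e+00  1.2000e-03]
force [-0.4655 -0.0929 -1.2434]
opening 0.0337
q [ 0.1826 -0.0859  1.7343  0.      1.494  -0.7408]
knob 281.68 153.804 0.56 [0.49769181 0.15215632 0.115     ]
seal_lid 283.808 168.294 0.8 [0.50545409 0.14337081 0.067     ]
```

View pics/s12z.png

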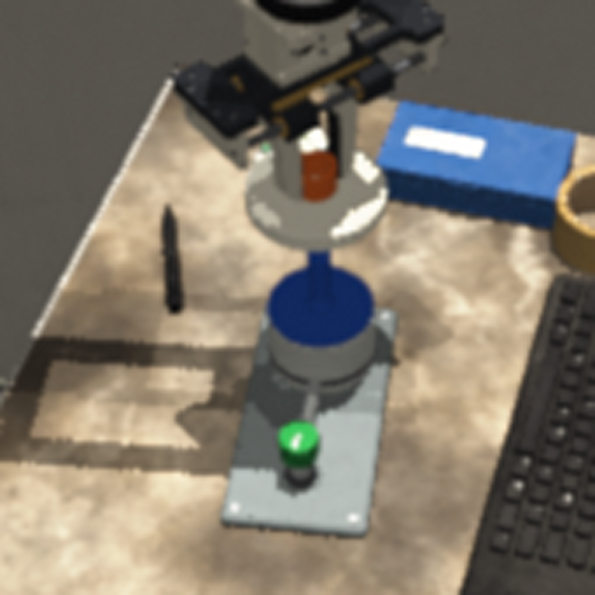

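View pics/wrist12.png

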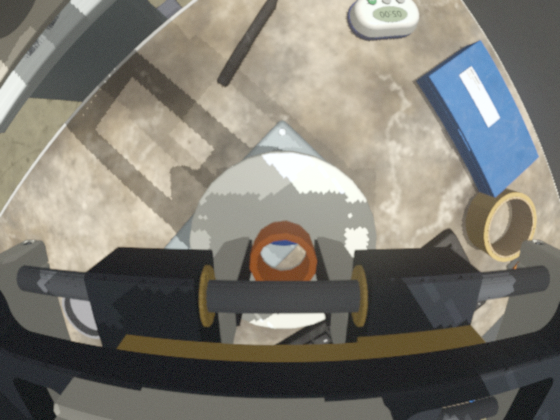

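View pics/top12.png

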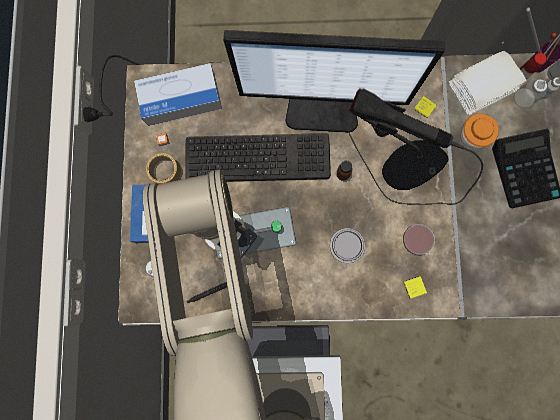

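The seal lid sits flat and centred on the pot, around (282,166) in the side view. The cover is level about 55 mm above the knob, the cap still shows its turned mark, and the bystanders haven't moved.

```bash
python3 - <<'E'
from h import *
s=st();print(np.abs(s["dq"]).max())
print(robot.close_job())
E
```

```text
t 20.0833
tool_pos [0.4973 0.1439 0.2045]
orientation [-2.8126e+00 -1.3995e+00  2.0000e-04]
force [ 0.4655  0.0095 -0.8297]
opening 0.0336
q [ 0.1826 -0.0862  1.7339  0.      1.4941 -0.7408]
0.0018940838674672768
the job is handed in; nothing more can be done
None
```

The job is done and handed in at about 20 s; no verdict came back.

- **Vent:** I turned the green cap anticlockwise by about 83°. The resisting torque levelled off at about 0.2 N m, taken as the stop, and the white mark moved about 80°.
- **Placing the pair:** I lifted the seal lid by its knob with the dust cover on it and lowered both onto the pot. Contact came at the predicted seated height, with about 11 N of push at most. I then eased off and let go of the knob.
- **Dust cover:** I gripped the orange collar and lifted the cover straight up by about 123 mm. Its skirt hangs about 55 mm above the knob's top. At hand-in the arm was still, holding it with 25 N.

**Last checks:**
- The side picture shows the lid flat on the pot, the cover level above it, and the cap's mark still turned.
- The bystanders look unmoved in the last top and wrist pictures.
- The wrist carried only about 1 N, which fits the cover alone.

**Disagreements:** In the final side picture the networks placed the knob and lid 7–8 mm off the pot's axis. I went by the picture and the seated-height contact instead, because both showed the lid centred and flat. Gripping the cap also put 5–9 N of sideways and vertical force on the wrist while turning, well under the limits.

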